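Show the end of a carton to the pantry camera

TASK

Take the small carton that lies in the wooden tray and hold it up to the pantry camera so that one of its two small ends can be read: that end centred before the lens, square to the lens's line of sight and about 90 mm from it, with the carton's top side kept up and not rolled sideways. The head looks down at an angle, so tip the carton to match; do not touch the camera or its stand, and leave the two jars in the tray standing where they are. Finish still holding the carton there, quite still.

Things in the scene. Friction and masses are not known exactly. Their poses are not given: they have to be found in the camera images.
- tea_center (a point): Centre of the card carton lying in one of the tray's three bays, a rigid block 102 mm long (its x axis), 53 wide (y), 60 high (z, up); about 0.12 kg. Its small ends (+x, -x faces, 53 x 60 mm) may either be shown. Grip it across its width from above. Its length lies roughly along the row of bays. Another carton much like it stands at the back, outside the tray; not that one.
- lens (a point): Centre of the lens glass at the front of the camera: a grey box 60 mm wide, 42 high, with a 36 mm round black barrel. It looks along this frame's -x, towards the robot and down; y is level, across the view; z is the picture's up. Carton right: centre at x = -0.141, y = 0, z = 0 here, length along this x, width along y, top towards z. Place, heading, height and tilt vary.
- cam_tilt (a joint): Tilt of the camera head, rad: 0 looks level, larger looks more steeply down (0.24 to 0.45 at the start). Its set value is held by friction. It is not to be moved.
- cam_clamp (a joint): Height setting of the camera head on its column, m: at 0 the tilt hinge, 67 mm behind the lens glass, is 0.30 m above the worktop, at 0.06 it is 0.36 m above. Not to be moved.
- cam_stand: The camera's fixed stand: dark round foot of 120 mm diameter, column 16 mm thick and 420 mm high. Origin at the centre of the foot's underside, z up along the column; the camera points to its -x side, its tilt hinge 36 mm in front of the column's axis.
- tray: Low open wooden tray fixed on the worktop, 190 mm (x) by 420 mm (y), walls 22 mm high and 6 mm thick, floor 6 mm or less thick; two dividers as high as the walls make three bays in a row along y, their centres at y = -0.135, 0 and +0.135. Origin: centre of its underside.
- jar_a_center (a point): Centre (half-way up) of one of the two round glass spice jars standing in the other bays, 42 mm diameter, 108 mm high, z up. It must be left where it is.
- jar_b_center (a point): Centre (half-way up) of the other spice jar, same size. It must be left where it is.

How it is judged:
On the way:
1. the carton is lifted clear of the tray in the fingers (height (world z) of tea_center above 0.075 m and contact force between tea and tray below 0.05 N and contact force between tea and the fingers above 0.5 N), for 0.1 s.
At the end, for the whole second after the job is handed in: Carton held still in the fingers, in the air, clear of tray and camera; its centre 141 mm (+-30) before the lens and within 22 mm of the line of sight each way; length and width within 0.2 rad of the lens axes, top up; both jars upright within 25 mm of their places (x of tea_center in the frame of lens between -0.171 and -0.111 m and y of tea_center in the frame of lens between -0.022 and 0.022 m and z of tea_center in the frame of lens between -0.022 and 0.022 m and angle between the x axis of tea_center and the x axis of lens, either way round below 0.2 rad and angle between the y axis of tea_center and the y axis of lens, either way round below 0.2 rad and angle between tea_center's own z axis and vertical below 0.8 rad and height (world z) of tea_center above 0.13 m and contact force between tea and the fingers above 0.5 N and contact force between tea and tray below 0.05 N and contact force between tea and cam_stand below 0.05 N and linear speed of tea below 0.02 m/s and angular speed of tea below 0.1 rad/s and distance of each of jar_a_center, jar_b_center from where it was at the start of the episode below 0.025 m and angle between each of jar_a_center, jar_b_center's own z axis and vertical below 0.3 rad); the arm keeps its last pose, push and grip.
It fails at once if a spice jar in the tray is shifted by more than 25 mm or tipped (distance of jar_a_center from where it was at the start of the episode above 0.025 m or angle between jar_a_center's own z axis and vertical above 0.3 rad).
It fails at once if a spice jar in the tray is shifted by more than 25 mm or tipped (distance of jar_b_center from where it was at the start of the episode above 0.025 m or angle between jar_b_center's own z axis and vertical above 0.3 rad).
It fails at once if the camera or its stand is touched by the robot or the carton (over 1.5 N) (contact force between cam_stand and the arm above 1.5 N or contact force between cam_stand and the fingers above 1.5 N or contact force between cam_stand and tea above 1.5 N).
It also fails if it takes over 35 s, if anything falls off the work surface, if the arm or the gripper's body presses on something with over 40 N, if the wrist force passes 120 N, or if a joint passes its speed limit or range.

ROBOT

A 7-joint arm with a two-finger parallel gripper is mounted at the origin on a cart in front of the work surface, level with it; the furniture and walls round the work are solid. World frame = base frame: x ahead of the robot, y to its left, z up, the work surface at z = 0. Lengths are in m, angles in rad, forces in N, time in s.
With the tool pointing down it reaches from about 0.35 to 0.9 m from the base axis. Payload 8.1 kg.
Tool frame: the origin (TCP) lies midway between the tips of the shut fingers; the grasp point (between the pads) lies 19 mm behind it; z points along the fingers, y is the line along which they close (so a half turn about z gives the same grasp; the last joint's range is limited). The gripper opens to 92 mm and grips with 3 to 60 N. Pads are 19 mm wide; open, the fingers measure 130 mm over their backs; the gripper's body (75 mm by 190 mm) begins 47 mm behind the grasp point.
Start: joints at [1.09, 0.434, 0.025, 1.573, -0.012, 1.134, -0.075], TCP at [0.231, -0.581, 0.227] pointing down, gripper open.
Joint ranges: [-2.62, 2.62], [-0.44, 2.09], [-1.27, 1.32], [0.08, 2.57], [-1.32, 4.46], [0.12, 2], [-2.74, 2.74]. Speed limits (rad/s): [2.22, 2.22, 3.01, 3.01, 3.14, 3.14, 3.14].

INTERFACE

Orientations are given as a 3x3 rotation matrix whose columns are the frame's x, y, z axes.
In Python, from rig import get_state, camera, get_calibration, finish_job gives the robot as it stands.
- The arm moves only by the shell command python3 -m creep 'ROWS' [FORCE]. ROWS is JSON, a list that holds one entry, the list of rows, each a list of 7 numbers: the shift along the tool's x, y, z in mm, then the turn, a rotation vector about the tool's x, y, z in degrees, then the opening, from 0 (shut) to 1 (fully open). A call has 1 to 20 rows; each row shifts and turns the commanded pose from where the row before left it, along the tool's axes as they then stand; what a row does not reach is not made up. A row lasts 1/8 s, in which the tool goes at most 62.5 mm and 10.7 degrees, less where a joint would pass 70% of its speed; a pose out of reach is approached as far as the arm can. A call with a gripper value outside its range is refused whole. The fingers move at their own pace and stop on an object; FORCE is the grip in N (left out, the last holds). Time passes only in rows, so rows that do not move let the fingers close. It gives the time, the measured TCP pose, the force, the opening and the grip force at its end, in the units of the state.
- get_state(): the state, without advancing time (a new reading comes with each control period).
- camera(name): name is "side" or "top"; returns the picture (480x640x3 uint8, blue, green, red); there is no depth.
- get_calibration(name): a dict with "mtx" (3x3 intrinsics, pixels), "D" ([k1, k2, p1, p2, k3] as OpenCV has them; the pictures are not rectified), "xyz" and "orientation" of the camera in the world. Camera axes: x right, y up, looking along -z (the intrinsics and any distortion apply to the point x, -y, -z); pixel columns grow to the right and rows downward; lengths in m; the calibration is good to about 2 mm. A picture is of the moment at which its call begins. get_calibration takes no time and is no camera call.
- finish_job(): hands the job in; it is judged then, once.
The state is a dict: "t": time; "joint_positions": joint angles; "qd": joint speeds; "tau": joint torques, N m; "ee_pos": TCP position; "eef_rot": TCP orientation; "contact_force": force on the tool from outside, world axes, zero at the start; "wrist_torque": the same for the moment, N m; "finger_gap": finger opening in m; "grasp_force": force on a finger pad.
Only numpy, scipy, OpenCV 4.12 (cv2) and the standard library are available. Lean on these libraries where they do the work, as an engineer would, in place of code of your own. Each camera call takes 0.05 s, during which the arm holds its last target. There are 200 camera calls.

## Working session

There is one attempt and no reset: what is moved stays moved. The work goes in short steps, Python scripts to look and compute and a shell command to move; the robot and the scene stay as the last step left them, time stands still between calls to the robot, and variables do not carry over. Pictures are saved under pics/ and viewed, at most 10 in all, crops included, and the job is handed in when it is done.

```bash
mkdir -p pics; ls; python3 - <<'E'
from rig import *
import cv2
for n in("side","top"):
    cv2.imwrite(f"pics/{n}0.png",camera(n)); print(get_calibration(n))
s=get_state(); print(s)
E
```

```text
pics
{'mtx': array([[435.37577179,   0.        , 318.98068842],
       [  0.        , 435.37577179, 246.10817232],
       [  0.        ,   0.        ,   1.        ]]), 'D': array([-0.09311951,  0.        ,  0.        ,  0.        ,  0.        ]), 'xyz': array([ 0.37798362, -0.65029457,  0.70254285]), 'orientation': array([[ 0.95017884,  0.17928334, -0.2549856 ],
       [-0.31133734,  0.58560305, -0.74842376],
       [ 0.01514043,  0.79052296,  0.61224522]])}
{'mtx': array([[543.72987103,   0.        , 313.60218585],
       [  0.        , 543.72987103, 238.40983024],
       [  0.        ,   0.        ,   1.        ]]), 'D': array([-0.08825467,  0.        ,  0.        ,  0.        ,  0.        ]), 'xyz': array([ 0.41189176, -0.01037857,  1.01230301]), 'orientation': array([[ 0.01399816,  0.98141093, -0.191407  ],
       [-0.99988279,  0.01255169, -0.00876743],
       [-0.00620197,  0.1915073 ,  0.98147159]])}
{'t': 0.1, 'joint_positions': array([ 1.09040889,  0.43513571,  0.0249793 ,  1.57399485, -0.01165347,
        1.1339834 , -0.07512893]), 'qd': array([ 2.88229330e-04, -2.07309554e-03, -1.18968215e-03, -2.89088529e-03,
        1.67429886e-04,  2.26220063e-04, -2.62692609e-05]), 'tau': array([ 1.63577992e-03, -6.69133043e+01,  9.87192057e-01, -3.15151298e+01,
       -6.06207387e-02,  3.72948137e-02,  1.01439132e-04]), 'ee_pos': array([ 0.23034022, -0.58052401,  0.22603878]), 'eef_rot': array([[ 9.29529514e-01,  3.68747266e-01, -5.80671789e-04],
       [ 3.68747714e-01, -9.29528680e-01,  1.24777353e-03],
       [-7.96380029e-05, -1.37396372e-03, -9.99999053e-01]]), 'contact_force': array([-0.086736  ,  0.45482984, -0.50561935]), 'wrist_torque': array([0.01696499, 0.02089407, 0.01868137]), 'grasp_force': 0.0, 'finger_gap': 0.09170173134999089}
```

View pics/side0.png

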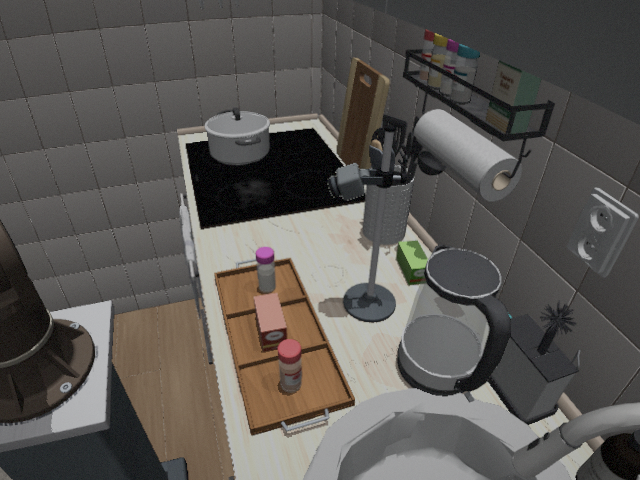

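View pics/top0.png

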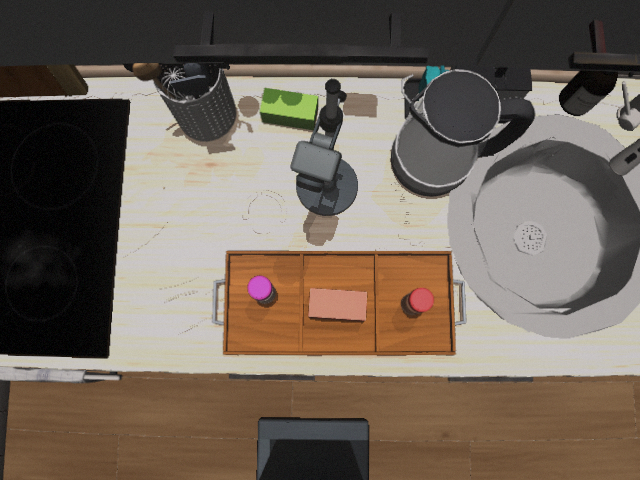

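The side view shows the pink carton at (270,320) in the middle bay, with jars at (266,270) and (290,366). The camera head is at (350,180) and its foot at (370,302). In the top view the carton is at (338,304), the head at (316,160) and the foot at (327,187). I'll enlarge these areas.

```bash
python3 - <<'E'
import cv2,numpy as np
s=cv2.imread("pics/side0.png");t=cv2.imread("pics/top0.png")
def c(im,x,y,w,h,f):
    r=cv2.resize(im[y:y+h,x:x+w],None,fx=f,fy=f,interpolation=cv2.INTER_CUBIC)
    return r
a=c(s,320,150,80,60,5);b=c(s,240,280,80,60,5);d=c(t,280,75,80,60,5);e=c(t,298,275,80,60,5)
m=np.vstack([np.hstack([a,b]),np.hstack([d,e])])
m=np.clip(m.astype(float)*1.4,0,255).astype(np.uint8)
d2=c(t,280,130,80,60,5); m[300:,:400]=np.clip(d2*1.6,0,255)
for i in range(0,800,50): cv2.line(m,(i,0),(i,6),(0,255,255),1)
for i in range(0,600,50): cv2.line(m,(0,i),(6,i),(0,255,255),1)
cv2.imwrite("pics/zoom.png",m)
E
```

```text
(no output)
```

View pics/zoom.png

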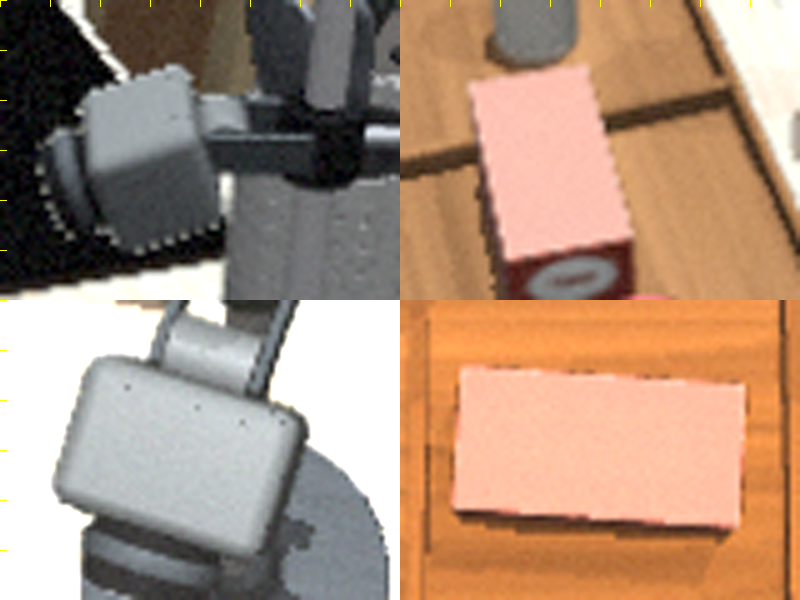

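The zoom shows the head's top-face corners and the four corners of the carton's top face clearly in both views. I'll triangulate both.

```bash
cat > h.py <<'E'
import numpy as np,cv2
from rig import *
C={n:get_calibration(n) for n in("side","top")}
def ray(n,p):
    c=C[n];u=cv2.undistortPoints(np.float64([[p]]),c["mtx"],c["D"])[0,0]
    d=c["orientation"]@np.array([u[0],-u[1],-1]);return c["xyz"],d/np.linalg.norm(d)
def tri(ps,pt):
    (a,d),(b,e)=ray("side",ps),ray("top",pt)
    s=np.linalg.lstsq(np.c_[d,-e],b-a,rcond=None)[0]
    P,Q=a+s[0]*d,b+s[1]*e;return (P+Q)/2,np.linalg.norm(P-Q)
def proj(n,X):
    c=C[n];x=c["orientation"].T@(np.array(X)-c["xyz"])
    x=x*[1,-1,-1];return cv2.projectPoints(x[None],np.zeros(3),np.zeros(3),c["mtx"],c["D"])[0][0,0]
def plane(n,p,z):
    o,d=ray(n,p);return o+d*(z-o[2])/d[2]
E
python3 - <<'E'
from h import *
np.set_printoptions(precision=4,suppress=True)
S=lambda o,p:np.array(o)+(np.array(p)-2)/5
sb=[(85,100),(185,68),(207,135),(88,182)];tb=[(50,492),(88,350),(308,412),(252,562)] #ff,bf,bn,fn
B=[]
for a,b in zip(sb,tb):
    P,e=tri(S((320,150),a),S((280,130),(b[0],b[1]-300)));B.append(P);print("head",P,e)
B=np.array(B);print("len",[np.linalg.norm(B[i]-B[i-1]) for i in range(4)])
f=(B[0]+B[3]-B[1]-B[2])/2;l=(B[2]+B[3]-B[0]-B[1])/2
print("fwd",f/np.linalg.norm(f),"lat",l/np.linalg.norm(l),"head ang",np.arctan2(-f[1],-f[0]),np.arctan2(l[0],-l[1]))
print("tilt",np.arctan2(-f[2],np.hypot(f[0],f[1])))
K=[]
for a,b in zip([(190,65),(235,235),(105,262),(70,85)],[(460,367),(745,382),(740,527),(453,512)]):
    P,e=tri(S((240,280),a),S((298,275),(b[0]-400,b[1]-300)));K.append(P);print("cart",P,e)
K=np.array(K);print(K.mean(0)); d=K[0]+K[3]-K[1]-K[2];print("yaw len axis vs y",np.arctan2(-d[0],d[1]),np.linalg.norm(d)/2)
print("foot",tri((370,302),(327,187)))
# column top in side (388,132)-ish
t=cv2.imread("pics/top0.png");s=cv2.imread("pics/side0.png")
m=np.vstack([np.hstack([cv2.resize(t[70:220,260:360],None,fx=4,fy=4,interpolation=2),cv2.resize(s[120:270,320:420],None,fx=4,fy=4,interpolation=2)])])
cv2.imwrite("pics/z2.png",np.clip(m*1.8,0,255).astype(np.uint8))
E
```

```text
head [0.6417 0.0292 0.3201] 0.0007717749116775245
head [0.677  0.0193 0.3332] 0.0006404363482252827
head [ 0.6599 -0.039   0.3379] 0.0018049797613771358
head [ 0.6234 -0.0248  0.3178] 0.0011092703628181435
len [np.float64(0.057063393143827655), np.float64(0.03888036112630732), np.float64(0.0609878522798953), np.float64(0.043973796953930853)]
fwd [-0.868   0.2919 -0.4017] lat [-0.3003 -0.9536  0.0206] head ang -0.3244499889366001 -0.3050231895993181
tilt 0.41332461245221397
cart [0.5096 0.0037 0.0642] 0.0023734297160043255
cart [ 0.5042 -0.0955  0.0665] 7.111378656399106e-05
cart [ 0.4537 -0.0937  0.066 ] 0.000701515507299159
cart [0.459  0.0054 0.0655] 0.0019829908856114015
[ 0.4816 -0.045   0.0656]
yaw len axis vs y -0.053924233328082834 0.09931018267392436
foot (array([ 0.7123, -0.0263,  0.004 ]), np.float64(0.0049457611929597245))
```

View pics/z2.png

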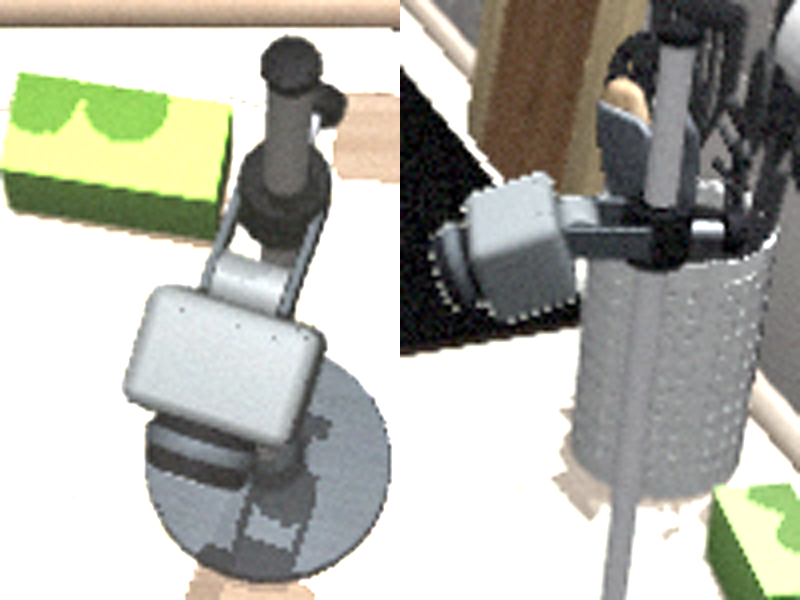

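```bash
python3 -m creep '[[[36,-34,0,0,0,0,1],[36,-34,0,0,0,0,1],[36,-34,0,0,0,0,1],[36,-34,0,0,0,0,1],[36,-34,0,0,0,0,1],[36,-34,0,0,0,0,1],[36,-34,0,0,0,0,1],[36,-34,0,0,0,0,1],[36,-34,0,0,0,0,1],[36,-34,0,0,0,0,1],[36,-34,0,0,0,0,1],[34,-31,0,0,0,0,1]]]'
cat >> h.py <<'E'
from scipy.spatial.transform import Rotation as R
def frame(h,t): # lens frame columns for heading h, tilt t
    f=np.array([-np.cos(h)*np.cos(t),np.sin(h)*np.cos(t),-np.sin(t)])
    y=np.cross([0,0,1],-f);y/=np.linalg.norm(y);return np.c_[-f,y,np.cross(-f,y)]
def delta(p,Rt):
    s=get_state();A=s["eef_rot"]
    print("now",s["t"],s["ee_pos"].round(4),"j",s["joint_positions"].round(2),"gap",round(s["finger_gap"],4))
    print("shift mm",(A.T@(np.array(p)-s["ee_pos"])*1e3).round(1),"turn deg",np.degrees(R.from_matrix(A.T@Rt).as_rotvec()).round(1))
E
python3 - <<'E'
from h import *
np.set_printoptions(precision=4,suppress=True)
a=np.radians(86.9);Rt=np.c_[[np.cos(a),np.sin(a),0],[np.sin(a),-np.cos(a),0],[0,0,-1]]
delta((.4816,-.045,.15),Rt)
t=cv2.imread("pics/top0.png");s=cv2.imread("pics/side0.png")
out=[]
ims={"top":cv2.resize(t[120:220,270:370],None,fx=4,fy=4,interpolation=2),"side":cv2.resize(s[140:240,310:410],None,fx=4,fy=4,interpolation=2)}
O={"top":(270,120),"side":(310,140)}
rows=[]
for tilt in(.36,.42):
    F=frame(.312,tilt);T=np.array([.6505,-.004,.3272]);H=np.array([.7123,-.0263])+.036*np.array([-np.cos(.312),np.sin(.312)])
    c=T-.021*F[:,2]; dd=(H-c[:2])@F[:2,0]/np.cos(tilt)**2*1
    L=c-F[:,0]*(.067-dd*1);print(tilt,"lens",L,"c",c,"dd",dd)
    r=[]
    for n in ims:
        im=np.clip(ims[n]*1.8,0,255).astype(np.uint8)
        for k in np.linspace(0,2*np.pi,40):
            q=(proj(n,L+.018*(np.cos(k)*F[:,1]+np.sin(k)*F[:,2]))-O[n]+.5)*4
            cv2.circle(im,tuple(int(v) for v in q),1,(0,0,255),-1)
        r.append(im[:300] if n=="side" else im[100:])
    rows.append(np.hstack(r))
cv2.imwrite("pics/lens.png",np.vstack(rows))
E
```

```text
t: 1.6
ee_pos: [0.4811, -0.0443, 0.2266]
eef_rot: [[0.929, 0.369, -0.0], [0.369, -0.929, -0.0], [-0.0, -0.0, -1.0]]
contact_force: [0.7, -0.4, -0.4]
finger_gap: 0.0916
grasp_force: 0.0
now 1.6 [ 0.4811 -0.0443  0.2266] j [ 0.25  0.23 -0.32  1.89  0.08  1.04 -1.3 ] gap 0.0916
shift mm [ 0.2  0.9 76.6] turn deg [ -0.    0.  -65.2]
0.36 lens [0.6191 0.0061 0.2923] c [ 0.6575 -0.0063  0.3075] dd 0.023788841101017796
0.42 lens [0.6205 0.0057 0.2901] c [ 0.6586 -0.0066  0.308 ] dd 0.0231069387421679
```

View pics/lens.png

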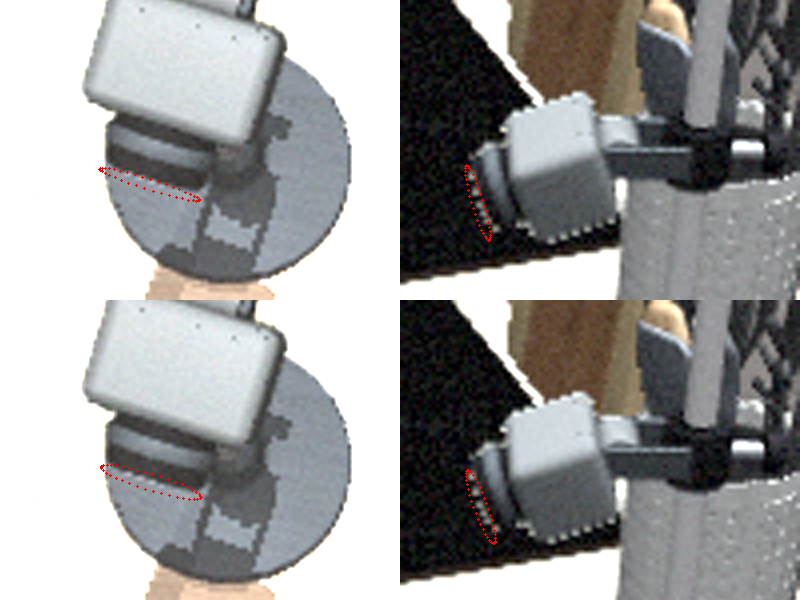

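The predicted lens ring lies within 4 mm of the barrel rim in both views, so I take tilt ≈ 0.40 and lens ≈ (0.622, 0.005, 0.291). Next I turn the gripper over the carton and come partway down.

```bash
python3 -m creep '[[[0,0,0,0,0,-9.3,1],[0,0,0,0,0,-9.3,1],[0,0,0,0,0,-9.3,1],[0,0,0,0,0,-9.3,1],[0,0,0,0,0,-9.3,1],[0,0,0,0,0,-9.3,1],[0,0,0,0,0,-9.4,1],[0,0,30,0,0,0,1],[0,0,40,0,0,0,1],[0,0,40,0,0,0,1],[0,0,0,0,0,0,1]]]'
python3 - <<'E'
from h import *
a=np.radians(86.9);Rt=np.c_[[np.cos(a),np.sin(a),0],[np.sin(a),-np.cos(a),0],[0,0,-1]]
delta((.4816,-.045,.021),Rt)
cv2.imwrite("pics/s1.png",camera("side"))
E
```

```text
t: 2.98
ee_pos: [0.4785, -0.046, 0.1145]
eef_rot: [[0.055, 0.998, -0.006], [0.999, -0.055, 0.0], [0.0, -0.006, -1.0]]
contact_force: [-0.2, 0.0, 0.5]
finger_gap: 0.0915
grasp_force: 0.0
now 2.975 [ 0.4785 -0.046   0.1145] j [ 0.35  0.39 -0.47  2.02  0.24  0.8  -0.31] gap 0.0915
shift mm [ 1.1  3.6 93.5] turn deg [-0.3 -0.  -0. ]
```

View pics/s1.png

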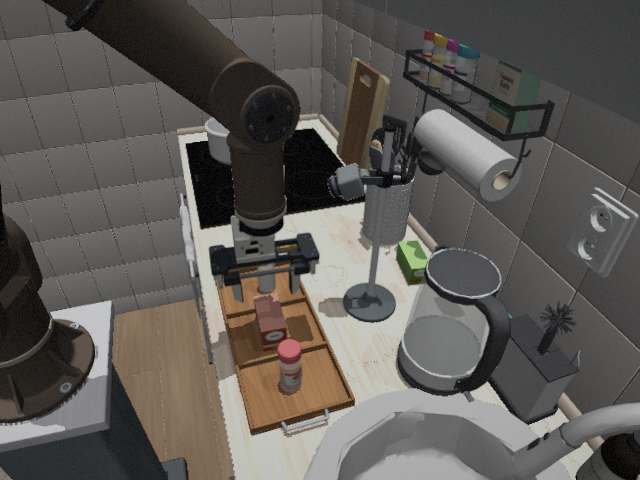

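The open gripper is above the carton, with its fingers at about (238,290) and (303,288) on either side of it. I'll go down, grip, and lift.

```bash
python3 -m creep '[[[1,3.5,25,0,0,0,1],[0,0,25,0,0,0,1],[0,0,25,0,0,0,1],[0,0,18,0,0,0,1],[0,0,0,0,0,0,1],[0,0,0,0,0,0,0],[0,0,0,0,0,0,0],[0,0,0,0,0,0,0],[0,0,0,0,0,0,0],[0,0,0,0,0,0,0],[0,0,0,0,0,0,0],[0,0,0,0,0,0,0],[0,0,0,0,0,0,0]]]' 25
```

```text
t: 4.65
ee_pos: [0.4842, -0.0452, 0.0238]
eef_rot: [[0.055, 0.998, -0.0], [0.998, -0.055, -0.0], [-0.0, -0.0, -1.0]]
contact_force: [-2.0, -1.2, 5.1]
finger_gap: 0.0512
grasp_force: 25.0
```

```bash
python3 -m creep '[[[0,0,-10,0,0,0,0],[0,0,-30,0,0,0,0],[0,0,-40,0,0,0,0],[0,0,-40,0,0,0,0],[0,0,-40,0,0,0,0],[0,0,-30,0,0,0,0],[0,0,-10,0,0,0,0],[0,0,0,0,0,0,0]]]'
python3 - <<'E'
from h import *
F=frame(.312,.40);L=np.array([.622,.005,.2915])
c=L-.141*F[:,0];Rt=np.c_[-F[:,0],F[:,1],-F[:,2]]
print(c,Rt.round(3))
p=c+.012*Rt[:,2]
delta(p,Rt)
f=frame(.312,0);delta(p,np.c_[-f[:,0],f[:,1],-f[:,2]])
E
```

```text
t: 5.65
ee_pos: [0.4844, -0.0452, 0.2237]
eef_rot: [[0.055, 0.998, 0.001], [0.998, -0.055, -0.0], [-0.0, 0.001, -1.0]]
contact_force: [-0.2, 0.0, -1.5]
finger_gap: 0.0516
grasp_force: 25.0
[0.4984003  0.04486512 0.23659201] [[-0.877  0.307  0.371]
 [ 0.283  0.952 -0.12 ]
 [-0.389 -0.    -0.921]]
now 5.65 [ 0.4844 -0.0452  0.2237] j [ 0.4   0.26 -0.51  1.87  0.15  1.04 -0.22] gap 0.0516
shift mm [89.5 13.5 -1.8] turn deg [-15.  -19.5 -74.2]
now 5.65 [ 0.4844 -0.0452  0.2237] j [ 0.4   0.26 -0.51  1.87  0.15  1.04 -0.22] gap 0.0516
shift mm [89.5 13.5 -1.8] turn deg [  0.    0.  -75.3]
```

```bash
python3 -m creep '[[[30,4.5,-3,0,0,0,0],[30,4.5,0,0,0,0,0],[29,4.5,0,0,0,0,0],[0,0,0,0,0,-6,0],[0,0,0,0,0,-9,0],[0,0,0,0,0,-9,0],[0,0,0,0,0,-9,0],[0,0,0,0,0,-9,0],[0,0,0,0,0,-9,0],[0,0,0,0,0,-9,0],[0,0,0,0,0,-9,0],[0,0,0,0,0,-6.3,0],[0,0,0,0,0,0,0]]]'
python3 - <<'E'
from h import *
F=frame(.312,.40);L=np.array([.622,.005,.2915])
c=L-.141*F[:,0];Rt=np.c_[-F[:,0],F[:,1],-F[:,2]]
delta(c+.012*Rt[:,2],Rt)
E
```

```text
t: 7.28
ee_pos: [0.502, 0.0428, 0.2252]
eef_rot: [[-0.952, 0.307, -0.003], [0.307, 0.952, 0.0], [0.003, -0.0, -1.0]]
contact_force: [-0.2, -0.6, -0.7]
finger_gap: 0.0514
grasp_force: 25.0
now 7.275 [0.502  0.0428 0.2252] j [ 0.44  0.35 -0.82  1.81  0.29  1.1   0.78] gap 0.0514
shift mm [-0.6  0.8 -0.3] turn deg [ -0.  -23.1  -0. ]
```

```bash
python3 -m creep '[[[0,0,0,0,-4,0,0],[0,0,0,0,-5,0,0],[0,0,0,0,-5,0,0],[0,0,0,0,-5,0,0],[0,0,0,0,-4,0,0],[0,0,0,0,0,0,0],[0,0,0,0,0,0,0]]]'
python3 - <<'E'
from h import *
F=frame(.312,.40);L=np.array([.622,.005,.2915])
c=L-.141*F[:,0];Rt=np.c_[-F[:,0],F[:,1],-F[:,2]]
delta(c+.012*Rt[:,2],Rt)
a,b=camera("side"),camera("top")
m=np.hstack([cv2.resize(x,None,fx=2.5,fy=2.5,interpolation=2) for x in (a[110:350,200:360+0],b[80:320,250:410])])
cv2.imwrite("pics/f.png",np.clip(m*1.4,0,255).astype(np.uint8))
E
```

```text
t: 8.15
ee_pos: [0.503, 0.043, 0.2266]
eef_rot: [[-0.876, 0.308, 0.371], [0.284, 0.951, -0.119], [-0.389, 0.001, -0.921]]
contact_force: [-0.1, 0.3, -1.2]
finger_gap: 0.0516
grasp_force: 25.0
now 8.15 [0.503  0.043  0.2266] j [ 0.36  0.13 -0.78  2.12  0.57  0.7   0.45] gap 0.0516
shift mm [0.6 0.4 0.9] turn deg [ 0.  -0.  -0.1]
```

View pics/f.png

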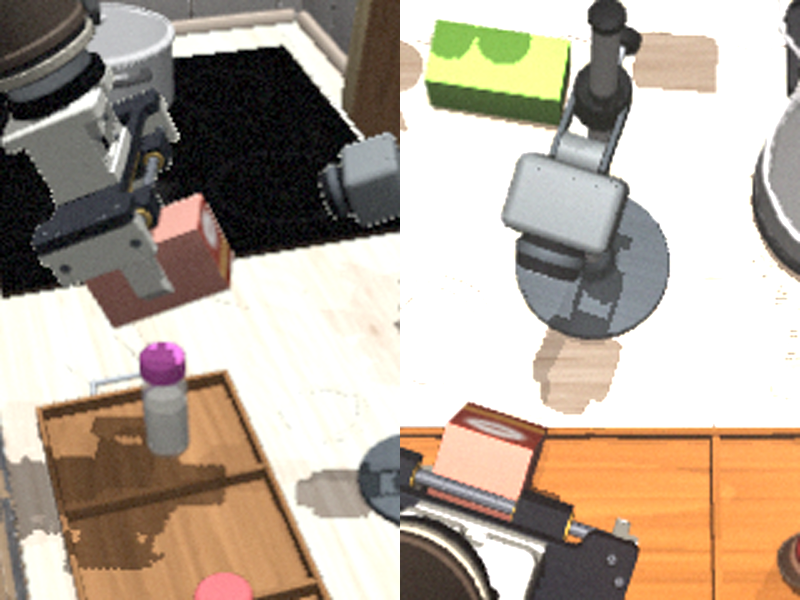

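The carton is held tipped, its end facing the lens. I'll compare its front top edge with where it should be, to catch any slip.

```bash
python3 - <<'E'
from h import *
np.set_printoptions(precision=4,suppress=True)
F=frame(.312,.40);L=np.array([.622,.005,.2915])
pr=[]
for a,b in(((202,197),(52,420)),((209,240),(137,437))):
    P,e=tri(np.array([200,110])+np.array(a)/2.5,np.array([250,80])+np.array(b)/2.5);pr.append(F.T@(P-L)*1e3);print("lens-frame mm",pr[-1],"err",e)
print("expected -90, +-26.5, +30; mean",np.mean(pr,0))
E
```

```text
lens-frame mm [-89.8718  21.8203  27.5135] err 0.0010671777038109408
lens-frame mm [-86.4852 -24.4886  16.0952] err 0.0005310489977426947
expected -90, +-26.5, +30; mean [-88.1785  -1.3341  21.8043]
```

```bash
python3 - <<'E'
from h import *
F=frame(.312,.40);L=np.array([.622,.005,.2915])
out=[]
for n,o in(("side",(230,175)),("top",(250,230))):
    im=camera(n)[o[1]:o[1]+70,o[0]:o[0]+66];im=np.clip(cv2.resize(im,None,fx=6,fy=6,interpolation=2)*1.4,0,255).astype(np.uint8)
    for x in(-.090,-.192):
      q=[(proj(n,L+F@np.array([x,y,z]))-o+.5)*6 for y,z in((.0265,.03),(-.0265,.03),(-.0265,-.03),(.0265,-.03))]
      cv2.polylines(im,[np.int32(q)],True,(255,0,0) if x<-.1 else (0,255,0),1)
    out.append(im)
cv2.imwrite("pics/g.png",np.hstack(out));print(get_state()["ee_pos"])
E
```

```text
[0.50324185 0.04285498 0.22666382]
```

View pics/g.png

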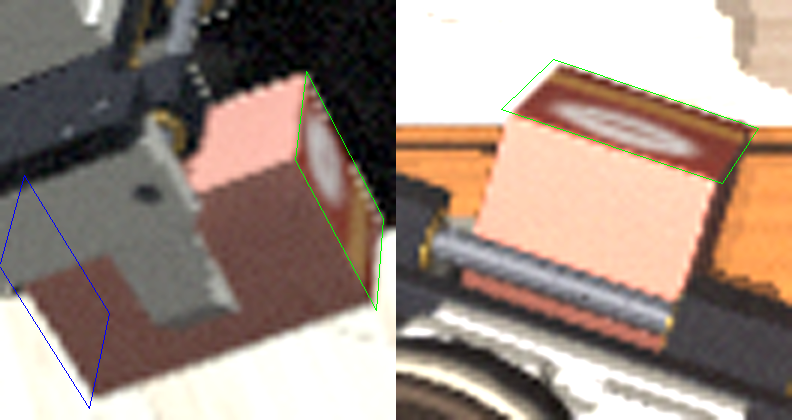

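The green outline of the expected end matches the carton's real end within about 2 mm in both views. The carton is in place with no slip, so I'll let it settle and hand in.

```bash
python3 -m creep '[[[0,0,0,0,0,0,0],[0,0,0,0,0,0,0],[0,0,0,0,0,0,0],[0,0,0,0,0,0,0]]]' && python3 -c "
from rig import *
print(finish_job())"
```

```text
t: 8.85
ee_pos: [0.5028, 0.043, 0.2267]
eef_rot: [[-0.876, 0.307, 0.372], [0.282, 0.952, -0.12], [-0.391, -0.0, -0.921]]
contact_force: [-0.9, -0.4, -1.4]
finger_gap: 0.0512
grasp_force: 25.0
the job is handed in; nothing more can be done
None
```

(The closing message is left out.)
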